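# Bring the tall mill to the front of the seasoning carousel

### The arm

A 6-joint arm with a two-finger parallel gripper is mounted at the origin on the work surface. World frame = base frame: x ahead of the robot, y to its left, z up, the work surface at z = 0. Lengths are in mm, angles in degrees, forces in N, time in s.
With the tool pointing down it reaches from about 375 to 925 mm from the base axis. Payload 5.7 kg.
Tool frame: the origin (TCP) lies midway between the tips of the shut fingers; the grasp point (between the pads) lies 19 mm behind it (ctrl.tcp_to_grasp is the distance from the TCP to the grasp point, in mm); z points along the fingers, y is the direction in which the jaws open and shut (so a half turn about z gives the same grasp; the last joint's range is limited). The gripper opens to 85 mm and grips with 20 to 120 N. Pads are 22 mm wide; open, the fingers measure 114 mm over their backs; the gripper's body (76 mm by 85 mm) begins 54 mm behind the grasp point. The pads swing forward as they close: fully open they stand 13 mm farther back than shut.
Start: joints at [-76.095, 20.558, 86.54, -0, 72.909, -6.595], TCP at [210.112, -561.975, 231.267] pointing down, gripper open.
Joint ranges: [-170.27, 170.27], [-57.76, 135], [12.27, 136.19], [-55.21, 235.2], [11.17, 155.16], [-170.74, 170.74]. Speed limits (degrees/s): [136.94, 136.94, 180, 180, 180, 180].

### API

Orientations are given as a 3x3 rotation matrix whose columns are the frame's x, y, z axes.
In Python, from workcell import ctrl, vision gives the robot as it stands.
- The arm moves only by the tool step_arm, never from a script. Its argument "plan" is one flat list of numbers, 5 for each row, row after row: the gripper's target within -1 to 1 (shut at 1, half-way at 0, fully open at -1), then the shift along the world's x, y, z in units of 120 mm (1.0 is 120 mm), then the turn about the world's z in units of 2 pi rad (1.0 is 2 pi rad). In form: [fingers, x, y, z, yaw, fingers, x, y, z, yaw, ...]. A call has 1 to 12 rows; each row shifts and turns the commanded pose from where the row before left it; what a row does not reach is not made up. A row lasts 1/12 s, in which the tool goes at most 41.7 mm and 7.16 degrees, less where a joint would pass 70% of its speed; a pose out of reach is approached as far as the arm can. A call with a number of a shift or a turn outside -1 to 1 is refused whole. A call with a gripper value outside its range is refused whole. The fingers move at their own pace and stop on an object; "force" is the grip in N (left out, the last holds). Time passes only in rows, so rows that do not move let the fingers close. It gives the time, the measured TCP pose, the force and the opening at its end, in the units of the state.
- ctrl.read_state(): the state, without advancing time (a new reading comes with each control period).
- vision.read_camera(name): name is "scene" or "top" or "wrist"; returns a dict with "img" (420x560x3 uint8, blue, green, red), "z_map" (420x560 float32, mm along the optical axis (not along the pixel's ray), 0 where there is no reading), "intrinsics" (3x3 intrinsics, pixels), "origin" and "rotation" of the camera in the world. Camera axes: x right, y up, looking along -z (the intrinsics and any distortion apply to the point x, -y, -z); pixel columns grow to the right and rows downward; lengths in mm; the calibration is good to about 2 mm. The wrist camera is an equidistant fisheye: a pixel r from the principal point sees the ray r / f radians off the axis. A picture is of the moment at which its call begins.
- ctrl.job_done(): hands the job in, once; it reports no verdict.
The state is a dict: "time": time; "joint_pos": joint angles; "qvel": joint speeds; "tau": joint torques, N m; "ee_pos": TCP position; "eef_rot": TCP orientation; "wrist_force": force on the tool from outside, world axes, zero at the start; "torque": the same for the moment, N m; "grip_width": finger opening in mm.
Only numpy, scipy, OpenCV 4.12 (cv2) and the standard library are available. Lean on these libraries where they do the work, as an engineer would, in place of code of your own. Each camera call takes 0.05 s, during which the arm holds its last target.

### The job

Turn the seasoning carousel gently by pushing its rim with the fingertips until the tall wooden mill (the taller of the two) stands squarely at the front, straight out towards the counter's front edge (the edge on the robot's side), and leave it standing still there. Do not grip the tray, do not touch, lift or tip anything that stands on the tray, and leave the crockery around the carousel where it is.

Things in the scene. Friction and masses are not known exactly. Their poses are not given: they have to be found in the camera images.
- carousel_base: Fixed black foot under the carousel: round, 170 mm across, 22 mm high, almost hidden by the tray. It does not turn. Origin: on the carousel's upright turning axis, at counter height (z = 0), z up. Its x axis points squarely away from the counter's front edge (the robot's edge), so the front of the carousel is its -x side.
- carousel: Round bamboo tray turning endlessly both ways about the upright axis through its origin (centre of its underside, 22 mm above the counter). Moves at about 0.6 N on the rim, stops at once when the push ends. Floor top 40 mm above the counter; five containers stand on it, centres 65 to 75 mm from the axis, none reaching past 105 mm. Rim: radius 145 mm, 22 to 44 mm above the counter.
- notch (a point): Middle of one of five equal finger notches in the tray's rim, 33 mm above the counter, 138 mm from the axis; turns with the tray, its x axis points radially out. The others follow every 72 degrees; a container stands behind each. Open outwards, above and below; cut in to radius 131 mm; 48 mm wide at the narrowest between rounded flanks (radius 9 mm): shut fingertips fit in and can push a flank.
- tall_mill: The taller of two turned wooden mills of the same wood and shape: waisted, with a round head and a small steel knob, 52 mm across the foot, 165 mm tall. Loose; stands on the tray, must not be touched. Origin: centre of its underside, z up. This is the one to bring to the front.
- short_mill: The shorter of the two wooden mills, 52 mm across the foot, 105 mm tall. Loose; stands on the tray, must not be touched. Origin: centre of its underside, z up.
- oil_bottle: Green glass oil bottle with a steel cap, 50 mm across, 185 mm tall. Loose; stands on the tray, must not be touched. Origin: centre of its underside, z up.
- sugar_jar: White lidded ceramic jar, 54 mm across, 82 mm tall. Loose; stands on the tray, must not be touched. Origin: centre of its underside, z up.
- soy_cruet: Squat amber glass cruet with a steel top and two little spouts, 54 mm across (58 over the spouts), 83 mm tall. Loose; stands on the tray, must not be touched. Origin: centre of its underside, z up.
- ramekin: Small white ramekin, 76 mm across, 45 mm tall, loose on the counter in front of the carousel to the left (+y). Leave alone. Origin: centre of its underside.
- measuring_jug: Clear plastic measuring cup with a handle on its left, 88 mm across, 100 mm tall, loose on the counter at the left, a little behind the carousel's middle. Leave alone. Origin: centre of its underside.
- mixing_bowl: Small steel mixing bowl, 150 mm across, 65 mm tall, loose on the counter at the right (-y), a little behind the carousel's middle. Leave alone. Origin: centre of its underside.
- plate: White plate with a blue edge, 174 mm across, 20 mm tall, loose on the counter in front of the carousel to the right. Leave alone. Origin: centre of its underside.

How it is judged:
By the outcome, as a careful person would: the job done as asked, in the order asked, and still so for the second after the job is handed in, with the robot touching nothing.
It also fails if it takes over 72 s, if anything falls off the work surface, if the arm or the gripper's body presses on something with over 40 N, if the wrist force passes 120 N, or if a joint passes its speed limit or range.

## Working session

There is one attempt and no reset: what is moved stays moved. The work goes in short steps, Python scripts to look and compute and a tool call to move; the robot and the scene stay as the last step left them, time stands still between calls to the robot, and variables do not carry over. Pictures are saved under pics/ and viewed, and the job is handed in when it is done.

Besides the shell and the picture viewer there is one more tool, called after "Emit:" by a JSON object that holds its "api" and its "payload". step_arm: Moves the arm, as the interface text tells. Shifts and turns lie within -1 to 1; 1 stands for 120 mm of shift or 2 pi rad of turn. Its arguments: {"type":"object","properties":{"plan":{"type":"array","items":{"type":"number","minimum":-1,"maximum":1}},"force":{"type":"number"}},"required":["plan"]}

```bash
ls; mkdir -p pics
python3 - <<'E'
from workcell import ctrl, vision
import cv2,numpy as np
s=ctrl.read_state();print(s)
for n in["scene","top","wrist"]:
    d=vision.read_camera(n);cv2.imwrite(f"pics/{n}0.png",d["img"]);np.savez(f"pics/{n}0.npz",**d);print(n,d["intrinsics"],d["origin"],d["rotation"])
E
```

```text
pics
{'time': 0.0, 'joint_pos': array([-7.60949381e+01,  2.05982098e+01,  8.65977991e+01,  6.60934568e-04,
        7.29082340e+01, -6.59509616e+00]), 'qvel': array([ 0.01665284,  0.02735241,  0.01768003, -0.04047915, -0.02639389,
        0.03625092]), 'tau': array([-1.39793965e-04, -5.27614045e+01, -2.78615230e+01, -2.64207656e-04,
        1.30988454e-02,  2.75614275e-05]), 'ee_pos': array([ 209.95838764, -561.35561192,  230.45861646]), 'eef_rot': array([[ 9.36672461e-01,  3.50206395e-01, -4.26519298e-04],
       [ 3.50206586e-01, -9.36670817e-01,  1.76871357e-03],
       [ 2.19906623e-04, -1.80607516e-03, -9.99998345e-01]]), 'wrist_force': array([ 0.31116933,  0.24453664, -0.74334086]), 'torque': array([-0.01922809, -0.02749639,  0.05647851]), 'grip_width': 85.2400728880452}
scene [[486.85645172   0.         271.30358873]
 [  0.         486.85645172 206.56168482]
 [  0.           0.           1.        ]] [ 845.32988113 -389.04551977  890.91669953] [[ 0.81144221 -0.51298693  0.28001062]
 [ 0.58423762  0.69963023 -0.41131975]
 [ 0.01509776  0.49735495  0.86741577]]
top [[481.54314542   0.         278.706571  ]
 [  0.         481.54314542 212.09403217]
 [  0.           0.           1.        ]] [ 394.69028136   -6.69076715 1104.08264207] [[ 5.49431399e-03  9.83286609e-01 -1.81981474e-01]
 [-9.99527989e-01 -1.00640932e-04 -3.07211463e-02]
 [-3.02260066e-02  1.82064369e-01  9.82821934e-01]]
wrist [[325.1922621    0.         283.97025684]
 [  0.         325.1922621  205.48983727]
 [  0.           0.           1.        ]] [ 271.18873414 -540.12638499  373.91327433] [[ 0.35056667  0.90388818  0.24513093]
 [-0.93653508  0.33897293  0.08943938]
 [-0.00224955 -0.26092818  0.9653556 ]]
```

View pics/scene0.png

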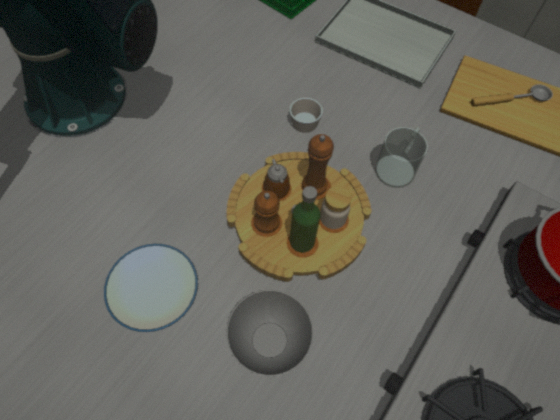

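View pics/top0.png

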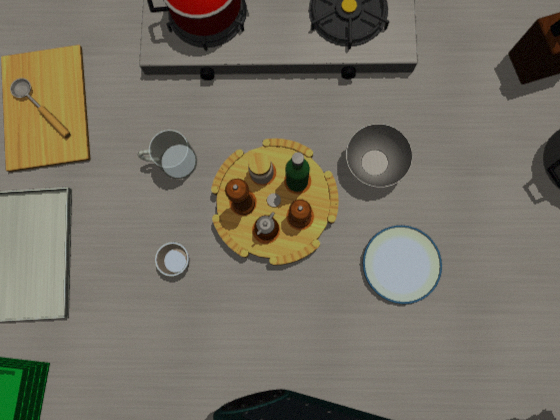

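```bash
cat > h.py <<'E'
import numpy as np,cv2
def cloud(d):
    K=d["intrinsics"];z=d["z_map"];v,u=np.mgrid[0:z.shape[0],0:z.shape[1]]
    p=np.stack([(u-K[0,2])/K[0,0]*z,-(v-K[1,2])/K[1,1]*z,-z],-1)
    w=p@d["rotation"].T+d["origin"];w[z==0]=np.nan;return w
def pix(d,P):
    q=(np.atleast_2d(P)-d["origin"])@d["rotation"];K=d["intrinsics"]
    return np.c_[K[0,2]+K[0,0]*q[:,0]/-q[:,2],K[1,2]-K[1,1]*q[:,1]/-q[:,2]]
def ray(d,uv,z):
    K=d["intrinsics"];uv=np.asarray(uv,float)
    r=d["rotation"]@np.array([(uv[0]-K[0,2])/K[0,0],-(uv[1]-K[1,2])/K[1,1],-1])
    t=(z-d["origin"][2])/r[2];return d["origin"]+t*r
E
python3 - <<'E'
from h import *
d=dict(np.load("pics/top0.npz"))
w=cloud(d);print(w[300,200],w[210,272])
img=cv2.resize(d["img"][125:275,140:290+60],None,fx=3.8,fy=3.8,interpolation=cv2.INTER_CUBIC);cv2.imwrite("pics/topc.png",img)
m=(w[...,2]>36)&(w[...,2]<50)
m[:120]=0;m[280:]=0;m[:,:205]=0;m[:,345:]=0
P=w[m];
from scipy.optimize import least_squares
# outer boundary
c=P[:,:2].mean(0)
for it in range(5):
    a=np.arctan2(P[:,1]-c[1],P[:,0]-c[0]);r=np.hypot(*(P[:,:2]-c).T)
    b=((a+np.pi)/(2*np.pi)*90).astype(int)
    E=np.array([P[b==i][np.argmax(r[b==i])][:2] for i in range(90) if (b==i).any()])
    re=np.hypot(*(E-c).T);k=re>np.median(re)-4
    s=least_squares(lambda x:np.hypot(E[k,0]-x[0],E[k,1]-x[1])-x[2],[*c,145],loss='soft_l1');c=s.x[:2]
print(s.x,len(E),k.sum())
dd=dict(np.load("pics/scene0.npz"))
for D in (d,dd):
    W=cloud(D).reshape(-1,3)
    rr=np.hypot(*(W[:,:2]-c).T);q=W[(rr<115)&(W[:,2]>60)]
    ang=np.degrees(np.arctan2(q[:,1]-c[1],q[:,0]-c[0]))
    for lo,hi in((95,110),(150,168),(170,190),(70,86)):
        s_=(q[:,2]>lo)&(q[:,2]<hi)
        print(lo,hi,np.histogram(ang[s_],36,(-180,180))[0])
    # notch angle
    W=cloud(D)
E
```

```text
[396.4174723  204.9742879    1.51486794] [596.5729705   41.71551082  39.68798041]
[618.69549659  38.99009023 144.58690548] 90 65
95 110 [17  0  0  7  8  3  0  0  0  0 15 14  5  2  0  0  0  0 14 11  9 10 17  0
  0  0  0  1 19 13  0  0  0 25 15 25]
150 168 [  0   0   0   0   0   0   0   0   0   0  15 103  44  27  33   0   0   0
   0   0   0   0   0   0   0   0   0   2   6  16   0   0   0   0   0   0]
170 190 [ 0  0  0  0  0  0  0  0  0  0  0 19 46 15  3  0  0  0  0  0  0  0  0  0
  0  5 36 27 50 61  0  0  0  0  0  0]
70 86 [37  0  0  0  4  1  0  0  0  0 15 13  6  2  1  0  0  0  8  6  6  9 13  0
  0  0  0  3 18 20  0  0 12 10 15 20]
95 110 [50  0  0  0  0  3 21 46  0  0  0 27 34 28  9  0  0  0 73 27  5  0  0  0
  0  3 45 25 19  0  0  0  0 23 24 31]
150 168 [ 0  0  0  0  0  0  0  0  0  0  1 99 91 87 61  0  0  0  0  0  0  0  0  0
  0 45 33 24 23  9  0  0  0  0  0  0]
170 190 [ 0  0  0  0  0  0  0  0  0  0  0  4 72 52  5  0  0  0  0  0  0  0  0  0
  0 73 82 37 51 28  0  0  0  0  0  0]
70 86 [92  3  0  0  0  4 31 39  0  0  1 27 38 28 10  0  0  4 86 21  2  0  0  0
  0 20 33 21 18  3  0  0 10 14 16 30]
```

View pics/topc.png

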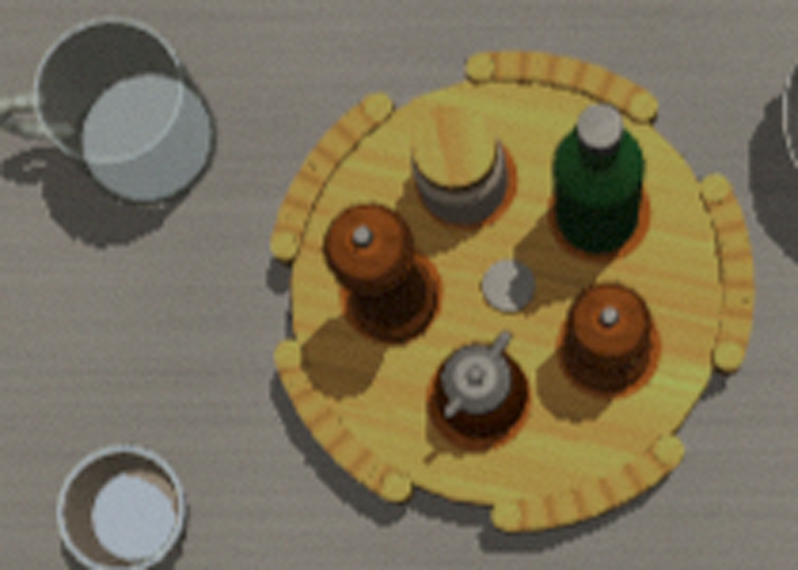

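```bash
python3 - <<'E'
from h import *
d=dict(np.load("pics/top0.npz"));c=np.array([618.7,39.0])
f=lambda x,y:((x+.5)/3.8-.5+140,(y+.5)/3.8-.5+125)
pol=lambda P:(np.hypot(*(P[:2]-c)),np.degrees(np.arctan2(P[1]-c[1],P[0]-c[0])))
prs=[((284,243),(287,356)),((396,487),(507,516)),((672,452),(730,356)),((716,188),(645,105)),((481,67),(378,107))]
for i,(a,b) in enumerate(prs):
    A=ray(d,f(*a),44);B=ray(d,f(*b),44);m=(A+B)/2
    print(A[:2],B[:2],pol(A),pol(B),pol(m),(pol(m)[1]+72*-i-90+36)%72)
print('tall',ray(d,f(362,235),205)[:2],pol(ray(d,f(362,235),205)),'short',pol(ray(d,f(608,316),145)),'cruet',pol(ray(d,f(475,375),123)), 'bottle',pol(ray(d,f(600,128),225)))
W=cloud(d)
for n,box in dict(ramekin=(150,238,195,282),jug=(138,128,200,185),plate=(355,220,450,310),bowl=(340,118,415,190)).items():
    u0,v0,u1,v1=box;q=W[v0:v1,u0:u1].reshape(-1,3);q=q[(q[:,2]>8)];print(n,np.nanpercentile(q,[2,98],axis=0).round())
# scene view refine
E
python3 - <<'E'
from h import *
d=dict(np.load("pics/scene0.npz"))
cv2.imwrite("pics/scc.png",cv2.resize(d["img"][110:290,215:385],None,fx=3.3,fy=3.3,interpolation=cv2.INTER_CUBIC))
E
```

```text
[645.2734247  172.84526909] [576.79544418 169.01521562] (np.float64(136.45769658343966), np.float64(78.77061307924514)) (np.float64(136.6014205305749), np.float64(107.86439136971016)) (np.float64(132.15275155081576), np.float64(93.3253278159715)) 39.325327815971505
[499.51041327 103.03732411] [482.86180621  38.29452626] (np.float64(135.3031280637615), np.float64(151.75207065334237)) (np.float64(135.84002570895487), np.float64(-179.70243785547214)) (np.float64(131.3869210644951), np.float64(166.0536777042965)) 40.05367770429649
[520.27377408 -57.36631582] [576.87384363 -91.78803099] (np.float64(137.74682854459365), np.float64(-135.60587409850342)) (np.float64(137.3132783379615), np.float64(-107.73433353966537)) (np.float64(133.4820474964124), np.float64(-121.69251305381079)) 40.307486946189215
[678.50714205 -84.93841077] [730.19568397 -42.97949021] (np.float64(137.61403963397095), np.float64(-64.2401188282663)) (np.float64(138.3904778455132), np.float64(-36.32594859067359)) (np.float64(133.9280031818155), np.float64(-50.24297503204727)) 39.7570249679527
[754.57915644  56.14452931] [729.59416419 118.26000853] (np.float64(136.9564895909144), np.float64(7.191283893191901)) (np.float64(136.30724340256), np.float64(35.55474294708301)) (np.float64(132.46783259931973), np.float64(21.338613724527793)) 39.33861372452782
tall [611.30822973 106.02519277] (np.float64(67.43155591502838), np.float64(96.29334497558399)) short (np.float64(69.18105703066651), np.float64(-122.87685922348327)) cruet (np.float64(67.38194486336873), np.float64(168.06216488274296)) bottle (np.float64(68.09616846907734), np.float64(-51.52526012455137))
ramekin [[450. 229.   8.]
 [520. 299.  49.]]
jug [[678. 225.  10.]
 [763. 338. 102.]]
plate [[ 397. -330.    8.]
 [ 559. -167.   22.]]
bowl [[ 652. -266.    9.]
 [ 786. -130.   67.]]
```

View pics/scc.png

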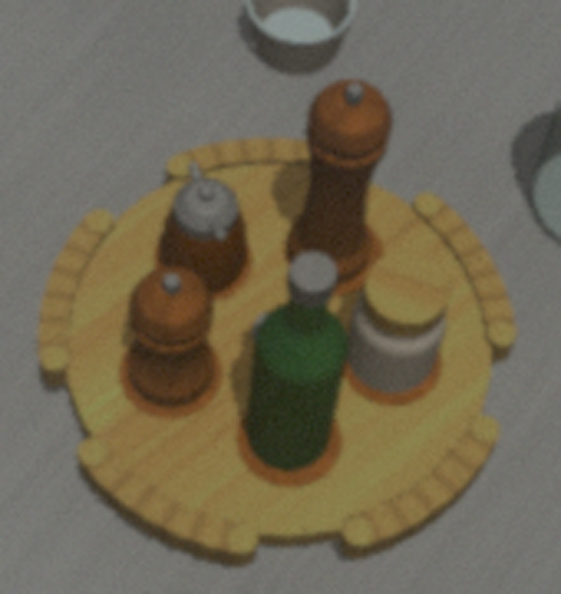

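Emit:
{"api": "step_arm", "payload": {"plan": [1,0.08,0.225,0,-0.004,1,0.08,0.225,0,-0.004,1,0.08,0.225,0,-0.004,1,0.08,0.225,0,-0.004,1,0.08,0.225,0,-0.004,1,0.08,0.225,0,-0.004,1,0.08,0.225,0,-0.004,1,0.08,0.225,0,-0.004,1,0.08,0.225,0,-0.004,1,0.08,0.225,0,-0.004,1,0.08,0.225,0,-0.004,1,0.08,0.225,0,-0.004], "force": 20}}

```text
time: 1.15
ee_pos: [325.3, -236.5, 231.2]
eef_rot: [[0.999, 0.055, -0.0], [0.055, -0.999, 0.0], [-0.0, -0.0, -1.0]]
wrist_force: [1.1, -0.1, 0.5]
grip_width: 0.4
```

Emit:
{"api": "step_arm", "payload": {"plan": [1,0.08,0.225,0,-0.004,1,0.08,0.225,0,-0.004,1,0.08,0.225,0,-0.004,1,0.08,0.225,0,-0.004,1,0.08,0.225,0,-0.004,1,0.08,0.225,0,-0.004,1,0.08,0.225,0,-0.004,1,0.08,0.225,0,-0.004,1,0.08,0.225,0,-0.004,1,0.08,0.225,0,-0.004,1,0.08,0.225,0,-0.004,1,0.08,0.225,0,-0.004]}}

```text
time: 2.15
ee_pos: [440.5, 87.5, 231.2]
eef_rot: [[0.97, -0.244, -0.0], [-0.244, -0.97, 0.0], [-0.0, 0.0, -1.0]]
wrist_force: [-0.1, -1.7, 0.2]
grip_width: 0.1
```

```bash
cat > pol.py <<'E'
from workcell import ctrl, vision
from h import *
c=np.array([619.0,39.0])
def st():
    s=ctrl.read_state();p=s["ee_pos"];R=s["eef_rot"]
    print("t%.2f"%s["time"],p.round(1),"yaw%.1f"%np.degrees(np.arctan2(R[1,0],R[0,0])),"r%.1f a%.1f"%(np.hypot(*(p[:2]-c)),np.degrees(np.arctan2(p[1]-c[1],p[0]-c[0]))%360),"w%.1f"%s["grip_width"],"F",s["wrist_force"].round(1));print(s["joint_pos"].round(1))
E
python3 - <<'E'
from pol import *
from scipy.optimize import least_squares
st()
d=dict(np.load("pics/top0.npz"))
f=lambda x,y:((x+.5)/3.8-.5+140,(y+.5)/3.8-.5+125)
pts=[(284,243),(287,356),(396,487),(507,516),(672,452),(730,356),(716,188),(645,105),(481,67),(378,107)]
P=np.array([ray(d,f(*p),44)[:2] for p in pts])
off=np.radians(np.array([(-14,14)[i%2]+72*(i//2) for i in range(10)]))
def g(x):return (np.c_[x[0]+136*np.cos(x[2]+off),x[1]+136*np.sin(x[2]+off)]-P).ravel()
s=least_squares(g,[619,39,1.6]);print(s.x,np.degrees(s.x[2]),s.fun.round(1))
e=dict(np.load("pics/scene0.npz"))
f=lambda x,y:((x+.5)/3.3-.5+215,(y+.5)/3.3-.5+110)
pts=[(427,204),None,(180,165),(100,222),(54,357),(93,452),(245,541),(359,531),(484,432),(501,334)]
pts=[p for p in pts]
idx=[i for i,p in enumerate(pts) if p];P=np.array([ray(e,f(*pts[i]),44)[:2] for i in idx])
# order: assign by angle
a=np.degrees(np.arctan2(P[:,1]-39,P[:,0]-619))%360;print(a)
base=np.degrees(s.x[2]);k=[min(range(10),key=lambda j:abs((base+np.degrees(off[j])-t+180)%360-180)) for t in a];print(k)
off=off[k];s=least_squares(g,[619,39,1.6]);print(s.x,np.degrees(s.x[2]),s.fun.round(1))
print('tall knob scene',ray(e,f(355,90),205),'short',ray(e,f(172,280),145))
c2=s.x[:2];q=ray(e,f(355,90),205)[:2]-c2;print(np.degrees(np.arctan2(q[1],q[0])))
d=vision.read_camera("wrist");cv2.imwrite("pics/w1.png",d["img"]);np.savez("pics/w1.npz",**d)
E
```

```text
t2.15 [440.5  87.5 231.2] yaw-14.1 r185.0 a164.8 w0.1 F [-0.1 -1.7  0.2]
[  2.4   8.  104.2   0.   67.8 106.5]
[619.44648527  38.05246252   1.63629585] 93.7528464089696 [-1.6 -1.   1.2 -1.4  0.1 -0.6  0.6  0.3  0.9  1.4 -0.   0.7  0.   0.5
 -1.1  0.6 -0.4  0.3  0.2 -0.7]
[ 78.73286517 151.45133619 180.53546683 224.42710883 253.19277488
 297.0921954  324.23440126   6.21988806  34.81589355]
[0, 2, 3, 4, 5, 6, 7, 8, 9]
[621.70373645  37.78122686   1.6362701 ] 93.75137112111663 [ 0.5 -0.   0.6 -0.9 -0.7  0.6  0.7 -0.9 -0.5 -0.  -1.5  0.   0.4 -0.9
 -0.2  2.1  0.7  0.1]
tall knob scene [613.57330163 105.08942356 205.        ] short [583.43990091 -19.92610022 145.        ]
96.88762337518136
```

View pics/w1.png

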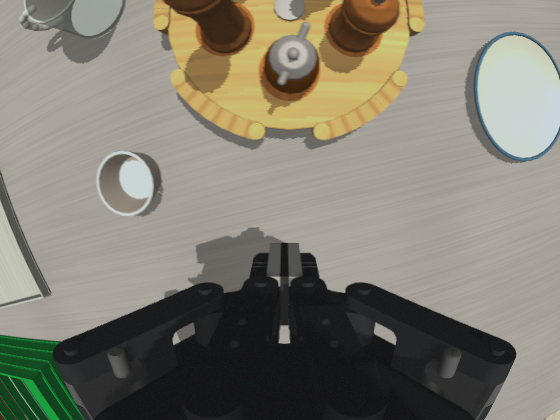

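Emit:
{"api": "step_arm", "payload": {"plan": [1,0,-0.03,-0.21,0,1,0,0,-0.21,0,1,0,0,-0.21,0,1,0,0,-0.21,0,1,0,0,-0.21,0,1,0,0,-0.21,0,1,0,0,-0.21,0,1,0,0,-0.21,0,1,0,0,0,0,1,0,0,0,0]}}

```text
time: 3.03
ee_pos: [439.2, 82.2, 28.9]
eef_rot: [[0.97, -0.243, -0.004], [-0.243, -0.97, -0.0], [-0.004, 0.001, -1.0]]
wrist_force: [0.0, 0.3, -0.8]
grip_width: -0.3
```

```bash
sed -i 's/619.0,39.0/620.5,38.0/' pol.py
python3 - <<'E'
from pol import *
st()
for n in("wrist","top","scene"):
    d=vision.read_camera(n);cv2.imwrite(f"pics/{n}2.png",d["img"]);np.savez(f"pics/{n}2.npz",**d)
E
```

```text
t3.03 [439.2  82.2  28.9] yaw-14.1 r186.6 a166.3 w-0.3 F [ 0.   0.3 -0.8]
[  1.7  26.2 116.6   0.   37.4 105.8]
```

View pics/wrist2.png

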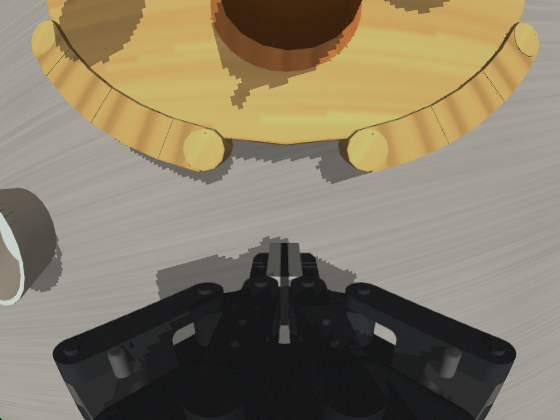

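View pics/scene2.png

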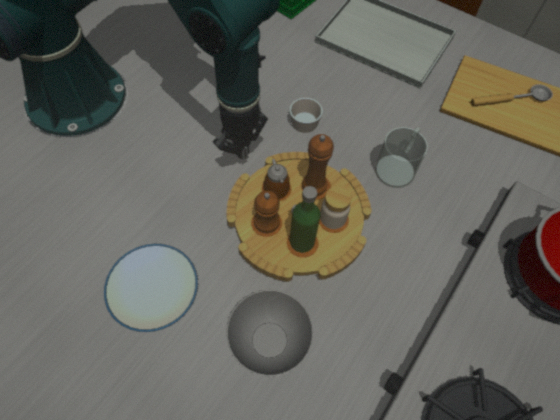

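Emit:
{"api": "step_arm", "payload": {"plan": [1,0.0525,-0.0133,0,0,1,0.0525,-0.0133,0,0,1,0.0525,-0.0133,0,0,1,0.0525,-0.0133,0,0,1,0.0525,-0.0133,0,0,1,0.0525,-0.0133,0,0,1,0,0,0,0]}}

```text
time: 3.77
ee_pos: [480.7, 72.5, 29.9]
eef_rot: [[0.97, -0.243, 0.002], [-0.243, -0.97, 0.0], [0.002, -0.001, -1.0]]
wrist_force: [0.1, 0.4, 0.4]
grip_width: 0.3
```

```bash
cat > plan.py <<'E'
# waypoints on arc; prints rows for step from a0 to a1 (deg) at radius R, n rows, start from actual r0
from pol import *
import sys
a0,a1,n,R=map(float,sys.argv[1:5]);n=int(n)
A=np.radians(np.linspace(a0,a1,n+1));X=np.c_[c[0]+R*np.cos(A),c[1]+R*np.sin(A)]
D=np.diff(X,axis=0)/120
for q in D:print("1, %.4f, %.4f, 0, %.4f,"%(q[0],q[1],(a1-a0)/n/360))
E
python3 - <<'E'
from pol import *
st()
d=vision.read_camera("wrist");cv2.imwrite(f"pics/w3.png",d["img"])
E
python3 plan.py 165.8 189.8 12 147
```

```text
t3.77 [480.7  72.5  29.9] yaw-14.1 r144.0 a166.2 w0.3 F [0.1 0.4 0.4]
[  0.4  28.  111.9   0.   40.  104.5]
1, -0.0098, -0.0416, 0, 0.0056,
1, -0.0083, -0.0419, 0, 0.0056,
1, -0.0068, -0.0422, 0, 0.0056,
1, -0.0054, -0.0424, 0, 0.0056,
1, -0.0039, -0.0426, 0, 0.0056,
1, -0.0024, -0.0427, 0, 0.0056,
1, -0.0009, -0.0427, 0, 0.0056,
1, 0.0006, -0.0428, 0, 0.0056,
1, 0.0021, -0.0427, 0, 0.0056,
1, 0.0036, -0.0426, 0, 0.0056,
1, 0.0051, -0.0425, 0, 0.0056,
1, 0.0065, -0.0423, 0, 0.0056,
```

View pics/w3.png

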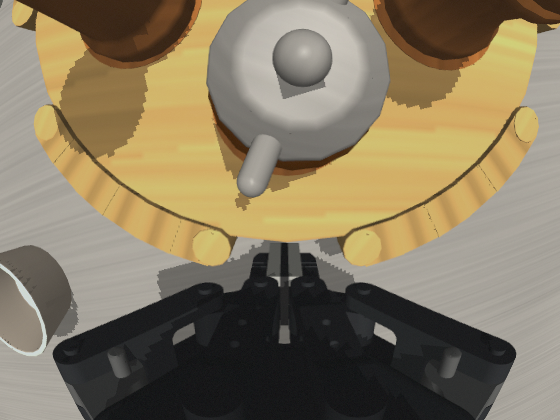

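Emit:
{"api": "step_arm", "payload": {"plan": [1,-0.005,-0.021,0,0.0028,1,-0.005,-0.021,0,0.0028,1,-0.0045,-0.021,0,0.0028,1,-0.004,-0.021,0,0.0028,1,-0.0035,-0.0215,0,0.0028,1,-0.003,-0.0215,0,0.0028,1,-0.003,-0.0215,0,0.0028,1,-0.0025,-0.0215,0,0.0028,1,-0.002,-0.0215,0,0.0028,1,-0.0015,-0.0215,0,0.0028,1,-0.001,-0.0215,0,0.0028,1,-0.001,-0.0215,0,0.0028]}}

```text
time: 4.82
ee_pos: [473.8, 41.9, 29.6]
eef_rot: [[0.999, -0.033, -0.0], [-0.033, -0.999, 0.0], [-0.0, -0.0, -1.0]]
wrist_force: [-1.5, 0.9, -0.3]
grip_width: 0.0
```

```bash
python3 - <<'E'
from pol import *
st()
d=vision.read_camera("wrist");cv2.imwrite(f"pics/w4.png",d["img"])
E
python3 plan.py 178 196 12 147
```

```text
t4.82 [473.8  41.9  29.6] yaw-1.9 r146.7 a178.5 w0.0 F [-1.5  0.9 -0.3]
[ -3.3  27.5 113.1   0.   39.4  88.6]
1, -0.0007, -0.0321, 0, 0.0042,
1, 0.0001, -0.0321, 0, 0.0042,
1, 0.0010, -0.0321, 0, 0.0042,
1, 0.0018, -0.0320, 0, 0.0042,
1, 0.0027, -0.0320, 0, 0.0042,
1, 0.0035, -0.0319, 0, 0.0042,
1, 0.0043, -0.0318, 0, 0.0042,
1, 0.0052, -0.0317, 0, 0.0042,
1, 0.0060, -0.0315, 0, 0.0042,
1, 0.0068, -0.0313, 0, 0.0042,
1, 0.0076, -0.0312, 0, 0.0042,
1, 0.0084, -0.0309, 0, 0.0042,
```

View pics/w4.png

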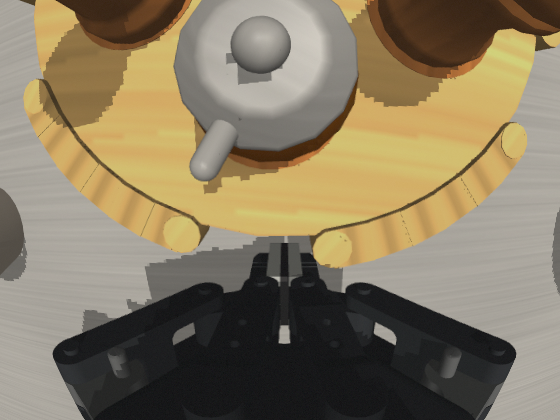

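Emit:
{"api": "step_arm", "payload": {"plan": [1,0,-0.032,0,0.0042,1,0,-0.032,0,0.0042,1,0.001,-0.032,0,0.0042,1,0.002,-0.032,0,0.0042,1,0.003,-0.032,0,0.0042,1,0.0035,-0.032,0,0.0042,1,0.0045,-0.032,0,0.0042,1,0.005,-0.0315,0,0.0042,1,0.006,-0.0315,0,0.0042,1,0.007,-0.0315,0,0.0042,1,0.0075,-0.031,0,0.0042,1,0.0085,-0.031,0,0.0042]}}

```text
time: 5.87
ee_pos: [479.6, -3.7, 29.6]
eef_rot: [[0.96, 0.28, -0.0], [0.28, -0.96, 0.0], [-0.0, -0.0, -1.0]]
wrist_force: [-1.1, -0.1, 0.6]
grip_width: -0.0
```

```bash
python3 - <<'E'
from pol import *
st()
d=vision.read_camera("wrist");cv2.imwrite(f"pics/w5.png",d["img"])
E
python3 plan.py 196 214 12 147;python3 plan.py 214 232 12 147
```

```text
t5.87 [479.6  -3.7  29.6] yaw16.3 r147.0 a196.5 w-0.0 F [-1.1 -0.1  0.6]
[ -8.7  27.7 112.6   0.   39.7  65. ]
1, 0.0092, -0.0307, 0, 0.0042,
1, 0.0100, -0.0305, 0, 0.0042,
1, 0.0108, -0.0302, 0, 0.0042,
1, 0.0116, -0.0299, 0, 0.0042,
1, 0.0124, -0.0296, 0, 0.0042,
1, 0.0132, -0.0292, 0, 0.0042,
1, 0.0139, -0.0289, 0, 0.0042,
1, 0.0147, -0.0285, 0, 0.0042,
1, 0.0154, -0.0281, 0, 0.0042,
1, 0.0162, -0.0277, 0, 0.0042,
1, 0.0169, -0.0273, 0, 0.0042,
1, 0.0176, -0.0268, 0, 0.0042,
1, 0.0183, -0.0263, 0, 0.0042,
1, 0.0190, -0.0259, 0, 0.0042,
1, 0.0196, -0.0254, 0, 0.0042,
1, 0.0203, -0.0248, 0, 0.0042,
1, 0.0209, -0.0243, 0, 0.0042,
1, 0.0216, -0.0237, 0, 0.0042,
1, 0.0222, -0.0232, 0, 0.0042,
1, 0.0228, -0.0226, 0, 0.0042,
1, 0.0234, -0.0220, 0, 0.0042,
1, 0.0239, -0.0214, 0, 0.0042,
1, 0.0245, -0.0207, 0, 0.0042,
1, 0.0250, -0.0201, 0, 0.0042,
```

View pics/w5.png

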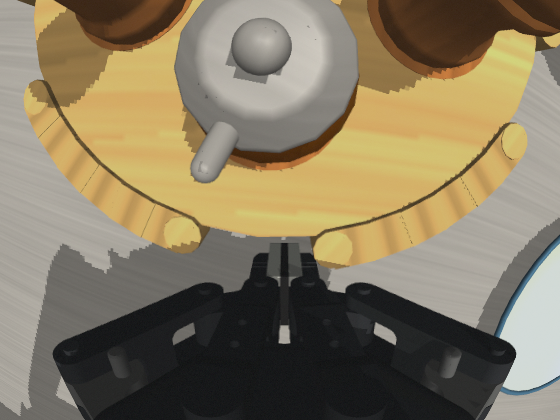

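Emit:
{"api": "step_arm", "payload": {"plan": [1,0.009,-0.031,0,0.0042,1,0.01,-0.0305,0,0.0042,1,0.011,-0.03,0,0.0042,1,0.0115,-0.03,0,0.0042,1,0.0125,-0.0295,0,0.0042,1,0.013,-0.029,0,0.0042,1,0.014,-0.029,0,0.0042,1,0.0145,-0.0285,0,0.0042,1,0.0155,-0.028,0,0.0042,1,0.016,-0.0275,0,0.0042,1,0.017,-0.0275,0,0.0042,1,0.0175,-0.027,0,0.0042]}}

```text
time: 6.92
ee_pos: [499.1, -45.3, 29.6]
eef_rot: [[0.825, 0.565, -0.0], [0.565, -0.825, 0.0], [-0.0, -0.0, -1.0]]
wrist_force: [-0.6, 0.2, 0.1]
grip_width: -0.2
```

Emit:
{"api": "step_arm", "payload": {"plan": [1,0.0185,-0.0265,0,0.0042,1,0.019,-0.026,0,0.0042,1,0.0195,-0.0255,0,0.0042,1,0.0205,-0.025,0,0.0042,1,0.021,-0.0245,0,0.0042,1,0.0215,-0.0235,0,0.0042,1,0.022,-0.023,0,0.0042,1,0.023,-0.0225,0,0.0042,1,0.0235,-0.022,0,0.0042,1,0.024,-0.0215,0,0.0042,1,0.0245,-0.0205,0,0.0042,1,0.025,-0.02,0,0.0042]}}

```text
time: 7.92
ee_pos: [530.5, -78.9, 29.6]
eef_rot: [[0.608, 0.794, -0.0], [0.794, -0.608, 0.0], [-0.0, -0.0, -1.0]]
wrist_force: [-1.1, 0.4, -0.7]
grip_width: 0.1
```

```bash
python3 - <<'E'
from pol import *
st()
for n in("wrist","top"):
    d=vision.read_camera(n);cv2.imwrite(f"pics/{n}6.png",d["img"]);np.savez(f"pics/{n}6.npz",**d)
    if n=="top":cv2.imwrite("pics/top6c.png",cv2.resize(d["img"][125:275,140:350],None,fx=3.8,fy=3.8,interpolation=cv2.INTER_CUBIC))
E
python3 plan.py 232.3 248.3 12 147
```

```text
t7.92 [530.5 -78.9  29.6] yaw52.5 r147.6 a232.4 w0.1 F [-1.1  0.4 -0.7]
[-15.8  30.7 105.3  -0.   44.   21.6]
1, 0.0228, -0.0172, 0, 0.0037,
1, 0.0231, -0.0166, 0, 0.0037,
1, 0.0235, -0.0161, 0, 0.0037,
1, 0.0239, -0.0155, 0, 0.0037,
1, 0.0243, -0.0150, 0, 0.0037,
1, 0.0246, -0.0144, 0, 0.0037,
1, 0.0249, -0.0138, 0, 0.0037,
1, 0.0252, -0.0133, 0, 0.0037,
1, 0.0255, -0.0127, 0, 0.0037,
1, 0.0258, -0.0121, 0, 0.0037,
1, 0.0261, -0.0115, 0, 0.0037,
1, 0.0264, -0.0108, 0, 0.0037,
```

View pics/wrist6.png

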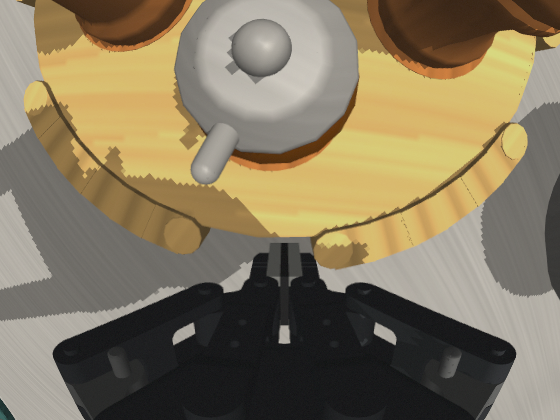

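View pics/top6c.png

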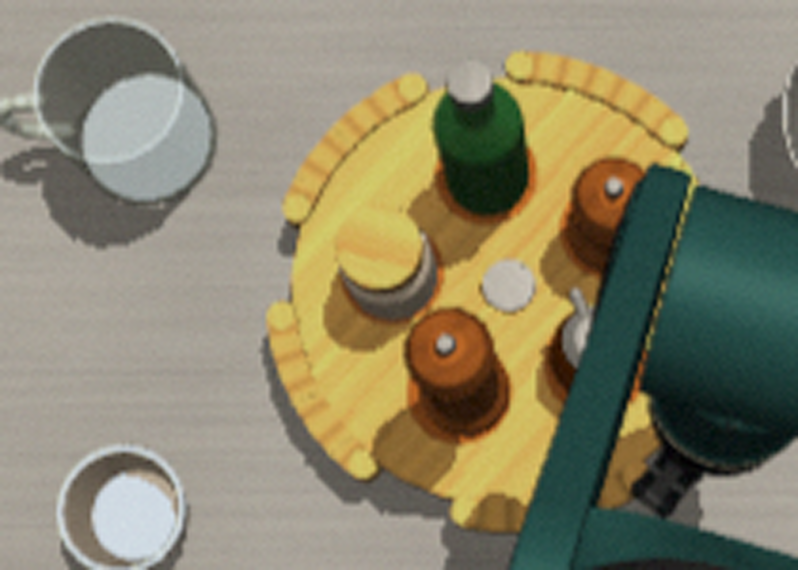

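Run:
```python
from h import *
d=dict(np.load("pics/top6.npz"));c=np.array([619.4,38.05])
f=lambda x,y:((x+.5)/3.8-.5+140,(y+.5)/3.8-.5+125)
P=ray(d,f(445,344),205);q=P[:2]-c;print(P,np.hypot(*q),np.degrees(np.arctan2(q[1],q[0])))
for p in[(360,464),(469,514),(279,316),(297,209),(412,87),(519,66)]:
    q=ray(d,f(*p),44)[:2]-c;print(np.hypot(*q),np.degrees(np.arctan2(q[1],q[0])))
W=cloud(d)
for x,y in[(660,200),(640,300),(580,450),(740,350),(540,540),(665,480)]:
    u,v=f(x,y);print((x,y),W[int(v),int(u)].round())
```

```text
[555.24993213  63.145741   205.        ] 68.88415945513084 158.63438110495747
137.07937593121753 140.98519977668775
137.2683016844681 170.65586371258235
137.69776140761817 97.73961778540634
135.89720549159998 69.86880334533579
136.51855457193858 25.984227053063638
135.792962031122 -2.0902743506693757
(660, 200) [567. -34. 444.]
(640, 300) [520. -25. 492.]
(580, 450) [460.  -5. 555.]
(740, 350) [512. -63. 440.]
(540, 540) [432.   7. 582.]
(665, 480) [497. -48. 133.]
```

Emit:
{"api": "step_arm", "payload": {"plan": [1,0.023,-0.017,0,0.0037,1,0.023,-0.0165,0,0.0037,1,0.0235,-0.016,0,0.0037,1,0.024,-0.0155,0,0.0037,1,0.0245,-0.015,0,0.0037,1,0.0245,-0.0145,0,0.0037,1,0.025,-0.014,0,0.0037,1,0.025,-0.0135,0,0.0037,1,0.0255,-0.0125,0,0.0037,1,0.026,-0.012,0,0.0037,1,0.026,-0.0115,0,0.0037,1,0.0265,-0.011,0,0.0037]}}

```text
time: 9.02
ee_pos: [566.5, -99.3, 29.6]
eef_rot: [[0.365, 0.931, -0.0], [0.931, -0.365, 0.0], [0.0, -0.0, -1.0]]
wrist_force: [-0.8, 0.5, -0.1]
grip_width: -0.0
```

```bash
cat > shot.py <<'E'
from pol import *
import sys
t=sys.argv[1];st()
d=vision.read_camera("top");np.savez(f"pics/top{t}.npz",**d)
cv2.imwrite(f"pics/top{t}.png",cv2.resize(d["img"][125:275,140:350],None,fx=3.8,fy=3.8,interpolation=cv2.INTER_CUBIC))
E
python3 shot.py 7;python3 plan.py 248.5 252.5 6 147
```

```text
t9.02 [566.5 -99.3  29.6] yaw68.6 r147.6 a248.5 w-0.0 F [-0.8  0.5 -0.1]
[-16.8  32.8 100.3   0.   47.    4.6]
1, 0.0133, -0.0051, 0, 0.0019,
1, 0.0134, -0.0050, 0, 0.0019,
1, 0.0134, -0.0048, 0, 0.0019,
1, 0.0135, -0.0047, 0, 0.0019,
1, 0.0135, -0.0045, 0, 0.0019,
1, 0.0136, -0.0044, 0, 0.0019,
```

View pics/top7.png

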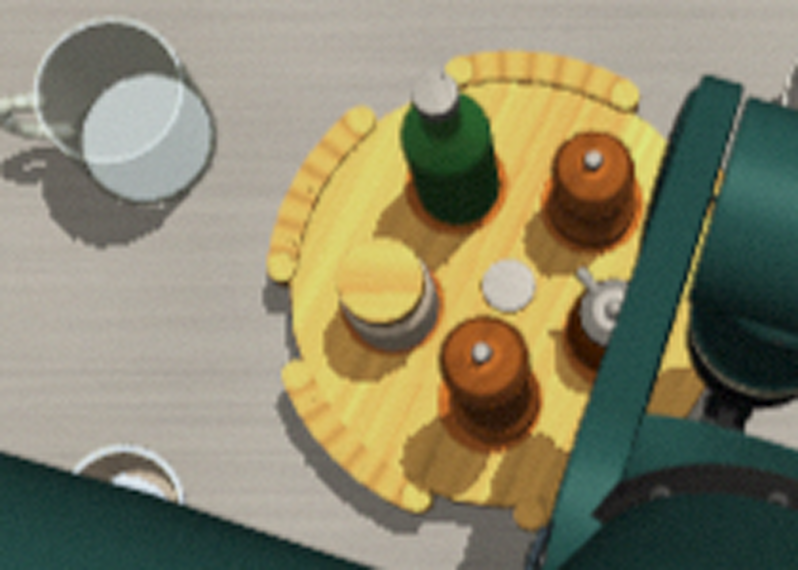

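```bash
cat > meas.py <<'E'
from h import *
f=lambda x,y:((x+.5)/3.8-.5+140,(y+.5)/3.8-.5+125)
def m(t,knob,pts,c=np.array([619.4,38.05])):
    d=dict(np.load(f"pics/top{t}.npz"))
    P=ray(d,f(*knob),205);q=P[:2]-c;print("knob",P[:2],np.hypot(*q),np.degrees(np.arctan2(q[1],q[0]))%360)
    for p in pts:
        q=ray(d,f(*p),44)[:2]-c;print("post",np.hypot(*q),np.degrees(np.arctan2(q[1],q[0]))%360)
E
python3 -c "
from meas import *
m('7',(481,352),[(417,499),(531,513),(295,374),(282,266),(362,121),(460,69)])"
```

```text
knob [551.19389667  45.07998499] 68.56743556385378 174.11531886830417
post 137.32218701789063 157.46484467524888
post 135.45209374581114 185.78186226922563
post 136.75253324622145 112.96864740677795
post 136.0846975388663 85.02203442249021
post 135.4207111075818 41.495365205095496
post 137.47431883482105 12.959760282659538
```

Emit:
{"api": "step_arm", "payload": {"plan": [1,0.0133,-0.005,0,0.0019,1,0.0133,-0.005,0,0.0019,1,0.0133,-0.005,0,0.0019,1,0.0135,-0.0047,0,0.0019,1,0.0135,-0.0045,0,0.0019,1,0.0135,-0.0044,0,0.0019,1,0.0136,-0.0043,0,0.0019,1,0.0136,-0.0042,0,0.0019,1,0,0,0,0,1,0,0,0,0]}}

```text
time: 9.9
ee_pos: [579.4, -103.7, 29.7]
eef_rot: [[0.277, 0.961, 0.0], [0.961, -0.277, -0.0], [0.0, 0.0, -1.0]]
wrist_force: [0.1, -0.7, 0.5]
grip_width: -0.2
```

```bash
python3 shot.py 8
python3 - <<'E'
from pol import *
d=vision.read_camera("scene");np.savez("pics/scene8.npz",**d)
cv2.imwrite("pics/scene8.png",cv2.resize(d["img"][110:290,215:385],None,fx=3.3,fy=3.3,interpolation=cv2.INTER_CUBIC))
E
```

```text
t9.90 [ 579.4 -103.7   29.7] yaw73.9 r147.6 a253.8 w-0.2 F [ 0.1 -0.7  0.5]
[-16.9  33.5  98.5   0.   48.   -0.8]
```

View pics/top8.png

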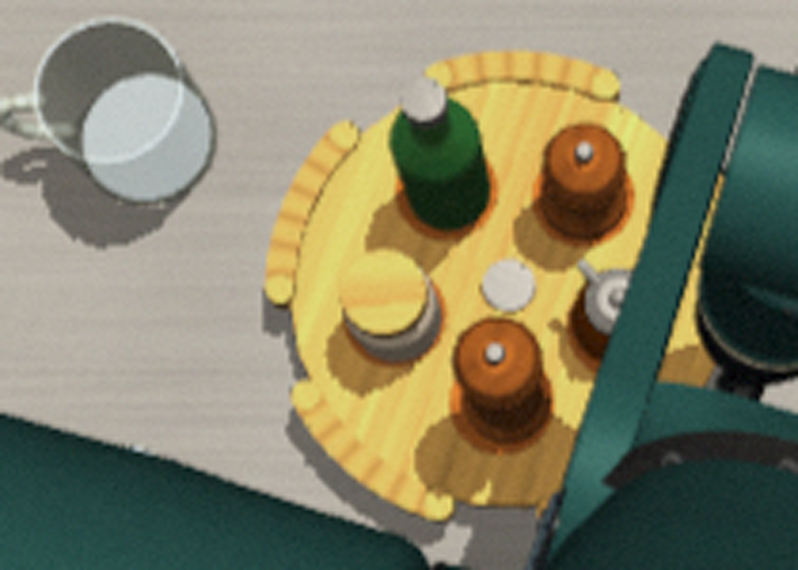

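View pics/scene8.png

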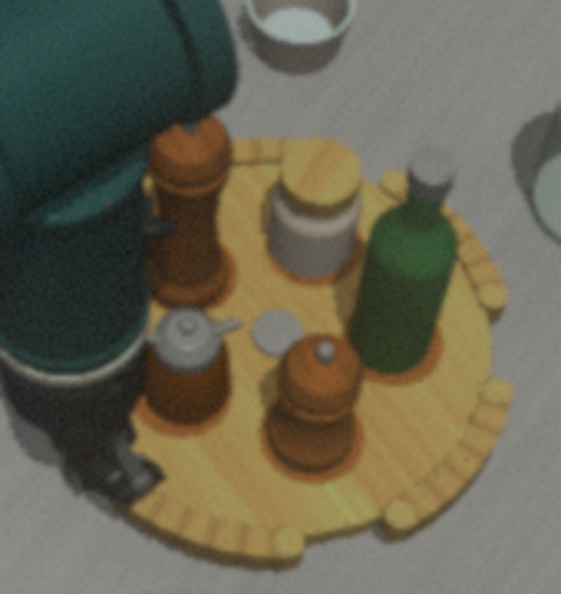

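Emit:
{"api": "step_arm", "payload": {"plan": [1,-0.02,0.006,0,0,1,-0.02,0.006,0,0,1,-0.023,-0.08,0,0,1,-0.023,-0.08,0,0,1,-0.023,-0.08,0,0,1,-0.023,-0.08,0,0,1,-0.023,-0.08,0,0,1,0,0,0.2,0,1,0,0,0.2,0,1,0,0,0.2,0,1,0,0,0.2,0,1,0,0,0.2,0]}}

```text
time: 11.0
ee_pos: [560.0, -151.2, 150.8]
eef_rot: [[0.278, 0.961, -0.0], [0.961, -0.278, 0.0], [-0.0, -0.0, -1.0]]
wrist_force: [0.2, -1.4, 0.3]
grip_width: 0.4
```

Emit:
{"api": "step_arm", "payload": {"plan": [1,-0.05,-0.1,0.2,0,1,-0.1,-0.25,0.2,0,1,-0.1,-0.25,0.2,0,1,-0.1,-0.25,0,0,1,-0.1,-0.25,0,0,1,-0.1,-0.25,0,0,1,-0.1,-0.25,0,0,1,-0.1,-0.25,0,0,1,-0.1,-0.25,0,0,1,0,0,0,0]}}

```text
time: 11.83
ee_pos: [455.8, -408.7, 221.7]
eef_rot: [[0.281, 0.96, -0.0], [0.96, -0.281, -0.004], [-0.004, 0.001, -1.0]]
wrist_force: [0.5, 1.0, 0.8]
grip_width: 0.3
```

```bash
python3 shot.py 9
python3 - <<'E'
from pol import *
d=vision.read_camera("scene");np.savez("pics/scene9.npz",**d)
cv2.imwrite("pics/scene9.png",cv2.resize(d["img"][110:290,215:385],None,fx=3.3,fy=3.3,interpolation=cv2.INTER_CUBIC))
E
```

```text
t11.83 [ 455.8 -408.7  221.7] yaw73.7 r476.1 a249.8 w0.3 F [0.5 1.  0.8]
[-48.2  22.   85.8  -0.2  72.1 -31.9]
```

View pics/top9.png

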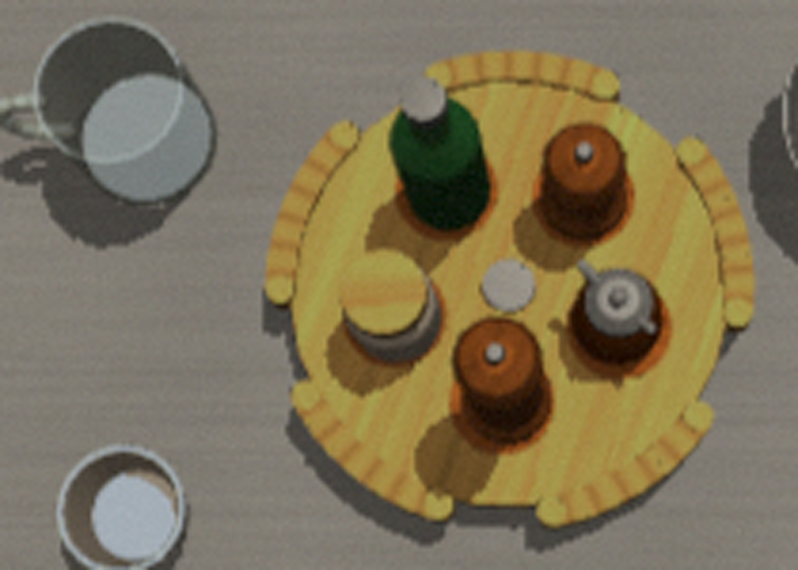

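View pics/scene9.png

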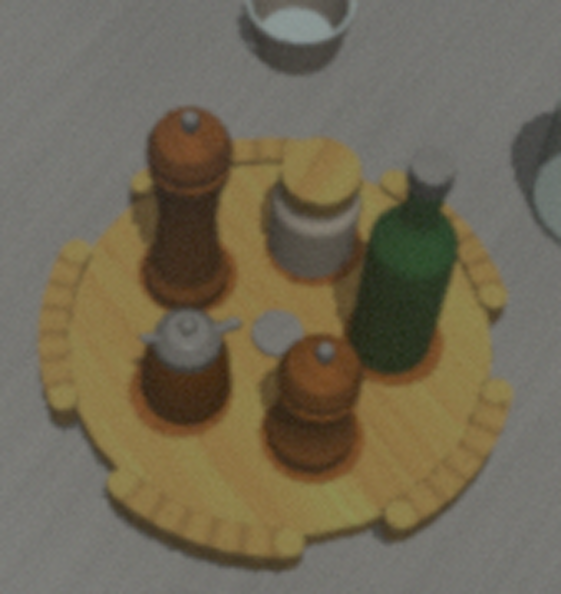

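Run:
```python
from h import *
from scipy.optimize import least_squares
def fit(d,f,pts,knob):
    P=np.array([ray(d,f(*p),44)[:2] for p in pts])
    offs=np.array([s+72*k for k in range(5) for s in(-14,14)])
    a=np.degrees(np.arctan2(P[:,1]-38,P[:,0]-619.5))
    k=[np.argmin(abs((177+offs-t+180)%360-180)) for t in a];off=np.radians(offs[k])
    g=lambda x:(np.c_[x[0]+136*np.cos(x[2]+off),x[1]+136*np.sin(x[2]+off)]-P).ravel()
    s=least_squares(g,[619,38,3.08]);print(s.x[:2],np.degrees(s.x[2]),s.fun.round(1))
    q=ray(d,f(*knob),205)[:2];print("knob",q,np.degrees(np.arctan2(q[1]-s.x[1],q[0]-s.x[0]))%360)
d=dict(np.load("pics/top9.npz"))
ft=lambda x,y:((x+.5)/3.8-.5+140,(y+.5)/3.8-.5+125)
fit(d,ft,[(436,505),(551,511),(703,415),(737,314),(691,152),(606,82),(441,74),(346,134),(279,290),(305,396)],(495,352))
e=dict(np.load("pics/scene9.npz"))
fs=lambda x,y:((x+.5)/3.3-.5+215,(y+.5)/3.3-.5+110)
fit(e,fs,[(143,184),(77,252),(62,397),(123,485),(288,544),(400,516),(497,391),(493,297),(394,182)],(190,119))
# foot ring of tall mill: orange ring outline around z=40 projected for hypotheses
for n,D,f0,u0,v0,s in(("top",d,ft,140,125,3.8),("scene",e,fs,215,110,3.3)):
    im=cv2.imread(f"pics/{n}9.png")
    for c,col in(((619.4,38.05),(255,0,0)),):
        for a in(176,180):
            x0=c[0]+68.5*np.cos(np.radians(a));y0=c[1]+68.5*np.sin(np.radians(a))
            t=np.linspace(0,6.3,60);uv=pix(D,np.c_[x0+26*np.cos(t),y0+26*np.sin(t),40+0*t])
            q=((uv-[u0,v0]+.5)*s-.5).round().astype(np.int32)
            cv2.polylines(im,[q],True,(255,0,0) if a==176 else (0,255,0),1)
    cv2.imwrite(f"pics/{n}9o.png",im)
# wood grain / cooktop edge direction in world
K=cloud(d)
p=[ray(d,q,0)[:2] for q in((145,72),(410,71))];print(p)
```

```text
[619.69298702  38.10133186] 176.84988220746712 [ 0.6 -1.4  0.3 -0.3 -0.6  2.5  0.8 -0.6  0.5 -0.4 -2.  -0.1 -1.9  1.7
 -0.   0.   1.1 -0.9  1.1 -0.5]
knob [551.19552415  38.08211635] 180.01607310998455
[621.47692249  37.37949555] 177.02550596218052 [ 0.5  0.  -0.4 -0.2  0.4 -0.3 -1.2  0.1  0.5  0.7 -0.2  0.2  0.9 -0.3
 -0.1 -0.1 -0.4 -0.2]
knob [553.50368704  36.76072282] 180.52155950393305
[array([953.66896875, 362.6183275 ]), array([ 949.94309835, -291.42630036])]
```

View pics/top9o.png

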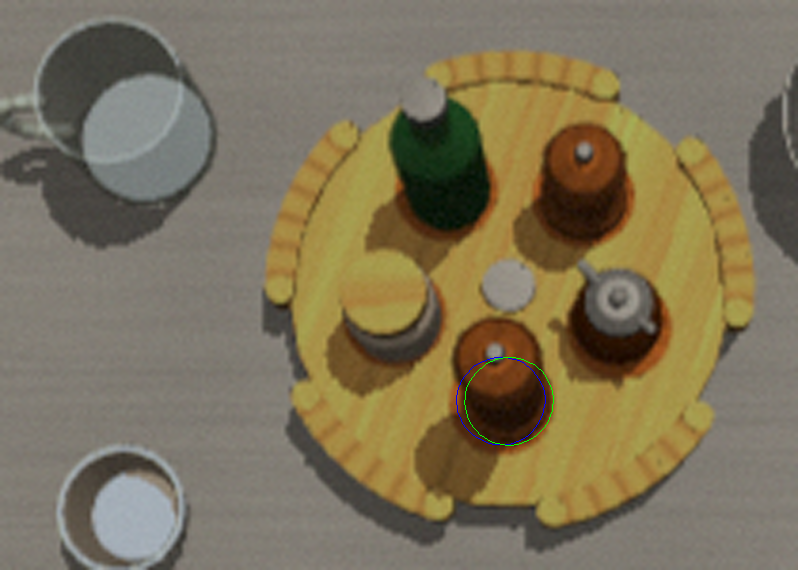

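View pics/scene9o.png

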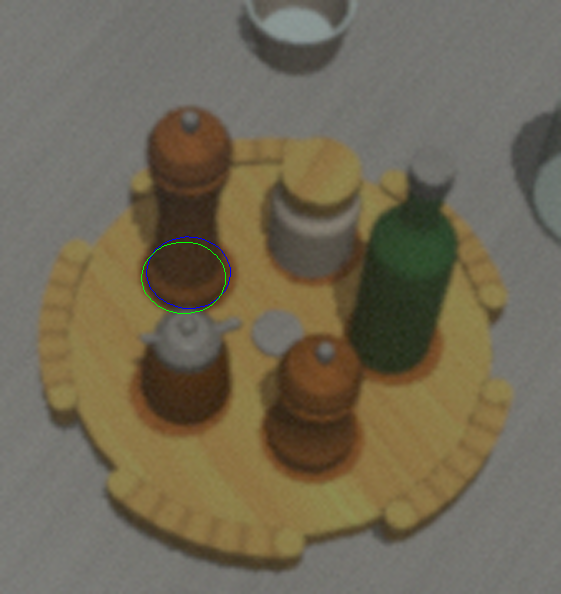

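Run:
```python
from h import *
d=dict(np.load("pics/top9.npz"))["img"][190:260,245:315]
e=dict(np.load("pics/scene9.npz"))["img"][135:215,245:305]
b=lambda i:np.clip(cv2.resize(i,None,fx=8,fy=8,interpolation=cv2.INTER_CUBIC).astype(float)*1.6,0,255).astype(np.uint8)
cv2.imwrite("pics/z1.png",b(d)[:560]);cv2.imwrite("pics/z2.png",b(e)[:600])
```

```text
(no output)
```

View pics/z1.png

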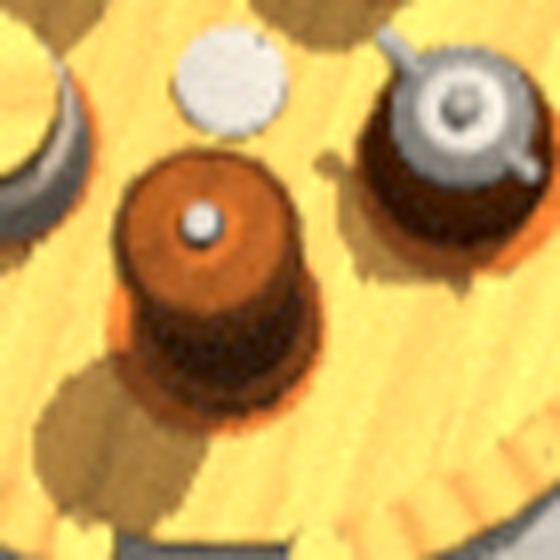

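View pics/z2.png

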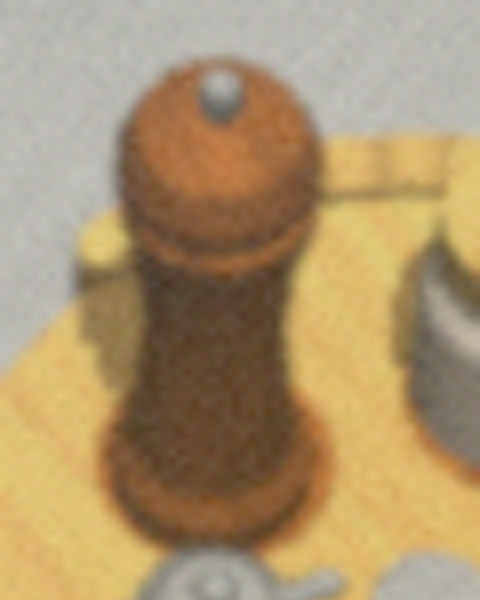

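Run:
```python
from h import *
d=dict(np.load("pics/top9.npz"));e=dict(np.load("pics/scene9.npz"))
for nm,D,u0,v0,cc in(("top",d,245,190,(619.7,38.1)),("scene",e,245,135,(621.5,37.4))):
  for a in(177,180):
    x=cc[0]+68.2*np.cos(np.radians(a));y=cc[1]+68.2*np.sin(np.radians(a))
    for z in(40,55,100,185,205):
        uv=(pix(D,[x,y,z])[0]-[u0,v0]+.5)*8-.5
        print(nm,a,z,uv.round(1))
  W=cloud(D).reshape(-1,3)
  for lo,hi in((42,50),(50,70),(90,110),(150,165),(165,180),(180,196)):
    q=W[(W[:,2]>lo)&(W[:,2]<hi)&(np.hypot(W[:,0]-552,W[:,1]-37)<38)]
    if len(q)>5:print(nm,lo,hi,len(q),np.percentile(q[:,1],[1,50,99]).round(1),np.percentile(q[:,0],[1,50,99]).round(1))
```

```text
top 177 40 [218.3 321.5]
top 177 55 [215.9 313.6]
top 177 100 [208.3 288.3]
top 177 185 [191.9 234.1]
top 177 205 [187.6 219.9]
top 180 40 [231.1 321.9]
top 180 55 [228.9 313.9]
top 180 100 [221.8 288.7]
top 180 185 [206.6 234.5]
top 180 205 [202.6 220.3]
top 42 50 84 [ 1.1 20.  70.7] [516.8 538.2 582.8]
top 50 70 116 [14.2 31.6 62.6] [524.9 534.9 561.3]
top 90 110 30 [21.9 33.4 51. ] [532.2 534.8 544.6]
top 150 165 8 [16.3 24.9 47.7] [528.9 532.1 546.2]
top 165 180 38 [15.7 34.5 60.8] [527.1 533.8 568.2]
top 180 196 366 [17.5 38.3 60.1] [528.4 547.4 570.7]
scene 177 40 [219.8 468.9]
scene 177 55 [220.7 438. ]
scene 177 100 [223.8 340. ]
scene 177 185 [230.4 130.9]
scene 177 205 [232.1  76.5]
scene 180 40 [211.3 478.3]
scene 180 55 [212.2 447.5]
scene 180 100 [214.9 349.7]
scene 180 185 [220.7 141.2]
scene 180 205 [222.3  86.9]
scene 42 50 64 [ 5.3 23.8 55.4] [516.8 561.9 584.7]
scene 50 70 215 [13.5 23.1 57.9] [530.6 565.1 577.9]
scene 90 110 112 [19.5 25.2 43.7] [542.4 562.8 570.9]
scene 150 165 89 [14.9 19.6 45.4] [539.9 563.8 576. ]
scene 165 180 117 [14.7 21.5 50.2] [537.9 566.4 575.9]
scene 180 196 388 [16.4 31.4 55.3] [533.5 557.7 574.1]
```

Run:
```python
from pol import *
a=np.load("pics/top0.npz")["img"];d=vision.read_camera("top");b=d["img"]
cv2.imwrite("pics/top10.png",b)
for n,(u0,v0,u1,v1) in dict(ramekin=(150,238,195,282),jug=(138,128,200,185),plate=(355,220,450,310),bowl=(340,118,415,190)).items():
    g=lambda i:np.float32(cv2.cvtColor(i[v0:v1,u0:u1],cv2.COLOR_BGR2GRAY))
    print(n,cv2.phaseCorrelate(g(a),g(b)))
st();ctrl.job_done()
```

```text
ramekin ((0.4729872874585155, 0.40084286965669946), 1.010186442622432)
jug ((0.006990835838397658, 0.025301007742282167), 0.9901515565812588)
plate ((0.01311141196158161, 0.017484590191735094), 0.8937964824614701)
bowl ((0.5718424779455873, 0.02401723362578423), 0.9886710979320384)
t11.98 [ 457.7 -402.6  221.4] yaw73.8 r469.7 a249.7 w0.1 F [0.  0.1 0.3]
[-47.8  21.9  86.    0.   72.2 -31.7]
the job is handed in; nothing more can be done
```

View pics/top10.png

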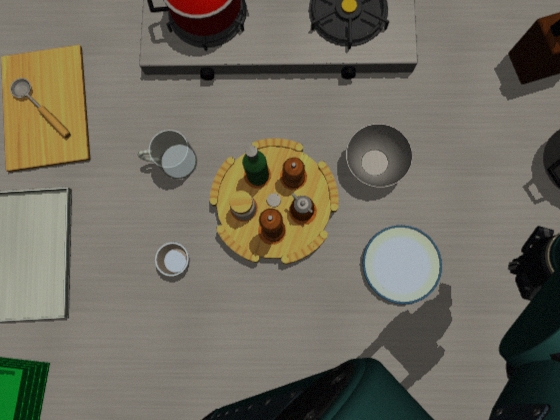

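The tall wooden mill now stands at the front of the carousel, and I have handed the job in. I put shut fingertips into one rim notch and pushed its flank slowly, turning the tray about 83°. I then backed off the flank, drew the fingers out and moved the arm clear. The clock read 12.0 s at hand-in.

**Final position:** The mill's knob measures 180.0° in the top camera and 180.5° in the scene camera, where 180° is straight to the front. The mill's outline in the depth images gave about 180° and 181°.

**Checks that disagreed:**
- **Mark on the tray:** The orange ring under the mill and its notch sit at about 177°. The mill itself stands about 3° off that mark, and did so before I moved anything. I lined up the mill, not the mark.
- **Crockery:** The jug and plate show no shift between the first and last pictures. The image check gave about half a pixel (about 1 mm) for the ramekin and bowl. They look in place in the picture, and the arm never came near them.

The wrist force readings stayed under 2 N during the push. I saw no sign of contact with anything standing on the tray.

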